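# Point out the spoiled culture and log it

### The arm

A 6-joint arm with a two-finger parallel gripper is mounted at the origin on the work surface. World frame = base frame: x ahead of the robot, y to its left, z up, the work surface at z = 0. Lengths are in m, angles in rad, forces in N, time in s.
With the tool pointing down it reaches from about 0.3 to 0.775 m from the base axis. Payload 14.6 kg.
Tool frame: the origin (TCP) lies between the finger pads, 19 mm behind the fingertips; this is the grasp point; z points along the fingers, y is the line along which they close (so a half turn about z gives the same grasp; the last joint's range is limited). The gripper opens to 94 mm and grips with 3 to 60 N. Pads are 16 mm wide; open, the fingers measure 119 mm over their backs; the gripper's body (75 mm by 177 mm) begins 78 mm behind the grasp point.
Start: joints at [1.216, 0.3, 1.521, -0, 1.321, -0.067], TCP at [0.156, 0.527, 0.224] pointing down, gripper open.
Joint ranges: [-3.03, 3.03], [-0.79, 2.21], [0.23, 2.52], [-1.04, 4.18], [0, 3.07], [-2.55, 2.55]. Speed limits (rad/s): [2.22, 2.22, 2.57, 3.14, 3.14, 3.14].

### API

Orientations are given as [roll, pitch, yaw] about the fixed x, y, z axes, in that order (R = Rz(yaw) Ry(pitch) Rx(roll)).
In Python, from station import ctrl gives the robot as it stands.
- The arm moves only by the tool move_arm, never from a script. Its argument "increments" is a list of rows, each a list of 7 numbers: the opening, from 0 (shut) to 1 (fully open), then the shift along the tool's x, y, z in units of 50 mm (1.0 is 50 mm), then the turn, a rotation vector about the tool's x, y, z in rad. In form: [[claw, tx, ty, tz, rx, ry, rz], ...]. A call has 1 to 20 rows; each row shifts and turns the commanded pose from where the row before left it, along the tool's axes as they then stand; what a row does not reach is not made up. A row lasts 1/10 s, in which the tool goes at most 50 mm and 8.59 degrees, less where a joint would pass 70% of its speed; a pose out of reach is approached as far as the arm can. A call is refused whole if a number of a shift passes 1 or a number of a turn 0.15, either way. A call with a gripper value outside its range is refused whole. The fingers move at their own pace and stop on an object; "force" is the grip in N (left out, the last holds). Time passes only in rows, so rows that do not move let the fingers close. It gives the time, the measured TCP pose, the force, the opening and the grip force at its end, in the units of the state.
- ctrl.get_obs(): the state, without advancing time (a new reading comes with each control period).
- ctrl.camera(name): name is "scene" or "top"; returns a dict with "color" (480x640x3 uint8, blue, green, red), "K" (3x3 intrinsics, pixels), "pose" (4x4, takes a point from camera to world coordinates). Camera axes: x right, y down, z forward; pixel columns grow to the right and rows downward; lengths in m; the calibration is good to about 2 mm. A picture is of the moment at which its call begins. There is no depth.
- ctrl.hand_in(): hands the job in; it is judged then, once.
Trained networks look in a picture, given as the dict that the camera call returned (one of the last four; its "shot" number tells which), for a name from the list of things; names that differ only in an ending like _2 or _b are one class to them, and where a whole thing is asked for, a point or a joint stands for the part that bears it (a point fixed in the world has none). Each returns a list of dicts, best first, with "conf" (0 to 1); they miss things now and then, are a little off and sometimes report something else, mostly with a low value. They report only what shows in the picture. A call takes as long as a camera call. They do not tell look-alikes from the thing itself.
- ctrl.cut_out(name, picture): "mask" (480x640 bool, what is visible of it) and "centre" ([row, column] in pixels, amid what is visible of it).
The state is a dict: "time_s": time; "qpos": joint angles; "joint_vel": joint speeds; "tau": joint torques, N m; "ee_pos": TCP position; "eef_rot": TCP orientation; "force": force on the tool from outside, world axes, zero at the start; "moment": the same for the moment, N m; "grip_width": finger opening in m; "grip_force": force on a finger pad.
Only numpy, scipy, OpenCV 4.12 (cv2) and the standard library are available. Lean on these libraries where they do the work, as an engineer would, in place of code of your own. Each camera call takes 0.05 s, during which the arm holds its last target. There are 200 camera calls.

### The job

The culture tube with the red cap is spoiled: show your colleague which one it is by pointing straight down at its cap with the fingertips, about 2 cm above it, and staying there for at least two seconds. Next point in the same way at the open mouth of the blue waste pot, about 2 cm above the middle of its rim, again for at least two seconds. Then log it by pressing the red key on the grey counter fully down and letting it go. Do not touch or move any tube, the rack or the pots, do not bring the fingertips down close over any other tube (come from high above and leave upwards), and do not press the other keys.

Things in the scene. Friction and masses are not known exactly. Their poses are not given: they have to be found in the camera images.
- tube_red: Glass culture tube with a red cap, standing upright and loose in the rack; tube diameter 20 mm, total height 145 mm. Origin: centre of its underside (6 mm above the bench), z up along the tube.
- tube_red_top (a point): Centre of the top of the red cap (cap diameter 24 mm, 25 mm high), about 151 mm above the bench.
- tube_green: Glass culture tube with a green cap, standing upright and loose in the rack; tube diameter 20 mm, total height 145 mm. Origin: centre of its underside (6 mm above the bench), z up along the tube.
- tube_green_top (a point): Centre of the top of the green cap (cap diameter 24 mm, 25 mm high), about 151 mm above the bench.
- tube_white1: Glass culture tube with a white cap, standing upright and loose in the rack; tube diameter 20 mm, total height 145 mm. Origin: centre of its underside (6 mm above the bench), z up along the tube. There are two tubes with white caps.
- tube_white1_top (a point): Centre of the top of the white cap (cap diameter 24 mm, 25 mm high), about 151 mm above the bench.
- tube_white2: Glass culture tube with a white cap, standing upright and loose in the rack; tube diameter 20 mm, total height 145 mm. Origin: centre of its underside (6 mm above the bench), z up along the tube. There are two tubes with white caps.
- tube_white2_top (a point): Centre of the top of the white cap (cap diameter 24 mm, 25 mm high), about 151 mm above the bench.
- rack: White tube rack fixed to the bench, 100 x 200 x 77 mm (x, y, z) with two rows of four holes, pitch 45 mm, four of them filled with the tubes in any order; the tubes reach 151 mm above the bench. Origin: centre of its underside; y along the rows.
- pot_blue: Blue open plastic waste pot, empty, round, outer mouth diameter 76 mm, 80 mm high, standing loose on the bench. Origin: centre of its underside, z up.
- pot_blue_rim (a point): Centre of the blue pot's open mouth, at rim height (80 mm above the bench).
- pot_white: White open plastic pot of the same size (mouth diameter 76 mm, 80 mm high), loose on the bench. Origin: centre of its underside, z up.
- counter: Grey bench counter, fixed, 110 x 190 x 35 mm (x, y, z), with a dark display strip on its +x side and a row of three round keys, 55 mm apart, along its y: red (+y end), yellow (middle), green (-y end). Origin: centre of its underside.
- red_key_top (a point): Centre of the top face of the red push key (diameter 30 mm) on the counter; about 57 mm above the bench when up; moves down with the key.
- red_key (a joint): Travel of the red key in m: 0 up, 0.006 fully down. Springs back by itself; fully down takes about 5 N.
- yellow_key (a joint): Travel of the yellow key, same kind (0 up, 0.006 down).
- green_key (a joint): Travel of the green key, same kind (0 up, 0.006 down).
Mind the look-alikes: they are no part of the job. Leave any purple look-alike of the counter alone.

How it is judged:
On the way, in this order (a step that is already met when the one before it is completed fails the run):
1. pointed down at the red cap from just above for 2 s: TCP within 18 mm of its axis, 20 to 70 mm above its top, tool within 30 degrees of straight down (horizontal distance between the grasp point and tube_red_top below 0.018 m and z of the grasp point in the frame of tube_red_top between 0.02 and 0.07 m and angle between the grasp point's own z axis and vertical above 2.6 rad), for 2 s.
2. pointed down at the mouth of the blue pot for 2 s: TCP within 25 mm of its axis, 20 to 70 mm above the rim, tool within 30 degrees of straight down (horizontal distance between the grasp point and pot_blue_rim below 0.025 m and z of the grasp point in the frame of pot_blue_rim between 0.02 and 0.07 m and angle between the grasp point's own z axis and vertical above 2.6 rad), for 2 s.
3. the red key was pressed down by at least 4.5 mm (value of joint red_key above 0.0045 m), for 0.04 s.
At the end, for the whole second after the job is handed in: All tubes and pots stand upright (within 0.15 rad) within 10 mm of where they started, and all three keys are up again (less than 1.5 mm down) (distance of each of tube_red, tube_green, tube_white1, tube_white2, pot_blue, pot_white from where it was at the start of the episode below 0.01 m and angle between each of tube_red, tube_green, tube_white1, tube_white2, pot_blue, pot_white's own z axis and vertical below 0.15 rad and value of joint each of red_key, yellow_key, green_key below 0.0015 m); the robot touches nothing.
It fails at once if a tube, the rack or a pot was touched (contact force between any of the fingers, the arm and rack above 0.3 N or contact force between any of the fingers, the arm and tube_red above 0.3 N or contact force between any of the fingers, the arm and tube_green above 0.3 N or contact force between any of the fingers, the arm and tube_white1 above 0.3 N or contact force between any of the fingers, the arm and tube_white2 above 0.3 N or contact force between any of the fingers, the arm and pot_blue above 0.3 N or contact force between any of the fingers, the arm and pot_white above 0.3 N).
It fails at once if a tube or pot was moved, lifted or tipped (not (distance of tube_red from where it was at the start of the episode below 0.01 m) or not (distance of tube_green from where it was at the start of the episode below 0.01 m) or not (distance of tube_white1 from where it was at the start of the episode below 0.01 m) or not (distance of tube_white2 from where it was at the start of the episode below 0.01 m) or not (distance of pot_blue from where it was at the start of the episode below 0.01 m) or not (distance of pot_white from where it was at the start of the episode below 0.01 m) or not (angle between tube_red's own z axis and vertical below 0.15 rad) or not (angle between tube_green's own z axis and vertical below 0.15 rad) or not (angle between tube_white1's own z axis and vertical below 0.15 rad) or not (angle between tube_white2's own z axis and vertical below 0.15 rad) or not (angle between pot_blue's own z axis and vertical below 0.15 rad) or not (angle between pot_white's own z axis and vertical below 0.15 rad)).
It fails at once if the yellow or the green key was pressed (value of joint any of yellow_key, green_key above 0.003 m).
It fails at once if another tube was pointed at: the TCP came within 18 mm of its axis and less than 60 mm above its cap ((horizontal distance between the grasp point and tube_green_top below 0.018 m and z of the grasp point in the frame of tube_green_top below 0.06 m) or (horizontal distance between the grasp point and tube_white1_top below 0.018 m and z of the grasp point in the frame of tube_white1_top below 0.06 m) or (horizontal distance between the grasp point and tube_white2_top below 0.018 m and z of the grasp point in the frame of tube_white2_top below 0.06 m)).
It also fails if it takes over 54 s, if anything falls off the work surface, if the arm or the gripper's body presses on something with over 40 N, if the wrist force passes 120 N, or if a joint passes its speed limit or range.

## Working session

There is one attempt and no reset: what is moved stays moved. The work goes in short steps, Python scripts to look and compute and a tool call to move; the robot and the scene stay as the last step left them, time stands still between calls to the robot, and variables do not carry over. Pictures are saved under pics/ and viewed, at most 10 in all, crops included, and the job is handed in when it is done.

Besides the shell and the picture viewer there is one more tool, called after ">>>" by a JSON object that holds its "fn" and its "kwargs". move_arm: Moves the arm, as the interface text tells. Its arguments: {"type":"object","properties":{"increments":{"type":"array","items":{"type":"array","items":{"type":"number"}}},"force":{"type":"number"}},"required":["increments"]}

```bash
mkdir -p pics
cat > h.py <<'E'
import numpy as np, cv2
from station import ctrl
def ray(p,rc,z):
    K=np.array(p["K"]);T=np.array(p["pose"])
    d=T[:3,:3]@np.linalg.solve(K,[rc[1],rc[0],1.]);o=T[:3,3]
    return (o+d*(z-o[2])/d[2]).round(4)
E
python3 - <<'E'
from h import *
for n in("top","scene"):
    p=ctrl.camera(n);cv2.imwrite(f"pics/{n}0.png",p["color"])
    print(n,np.array(p["pose"]).round(3).tolist())
    for t,z in(("tube_red_top",.14),("tube_green",.14),("tube_white1",.14),("pot_blue",.08),("pot_white",.08),("counter",.035),("red_key",.057),("rack",.077)):
        for d in ctrl.cut_out(t,p)[:3]:
            print(t,round(d["conf"],2),np.round(d["centre"],1),int(d["mask"].sum()),ray(p,d["centre"],z))
o=ctrl.get_obs();print(o["ee_pos"],o["eef_rot"],o["grip_width"],o["time_s"])
E
```

```text
top [[0.109, -0.973, 0.203, 0.153], [-0.994, -0.107, 0.018, -0.083], [0.005, -0.203, -0.979, 1.647], [0.0, 0.0, 0.0, 1.0]]
tube_red_top 0.73 [191.8 387.1] 725 [ 0.6007 -0.1899  0.14  ]
tube_red_top 0.64 [199. 249.] 155 [0.5439 0.1527 0.14  ]
tube_green 0.66 [215.  192.6] 136 [0.4875 0.2867 0.14  ]
tube_green 0.2 [217.  227.9] 104 [0.4921 0.1986 0.14  ]
tube_white1 0.49 [219.2 224.8] 131 [0.4857 0.2055 0.14  ]
tube_white1 0.38 [186.3 327.8] 668 [ 0.5985 -0.04    0.14  ]
pot_blue 0.84 [192.6 387.3] 748 [ 0.6164 -0.1948  0.08  ]
pot_white 0.85 [185.7 327.1] 714 [ 0.6177 -0.0363  0.08  ]
counter 0.87 [287.1 478.4] 3159 [ 0.4012 -0.4572  0.035 ]
counter 0.83 [340.2 391.9] 3164 [ 0.2403 -0.2449  0.035 ]
counter 0.63 [192.4 471.5] 2957 [ 0.6552 -0.4234  0.035 ]
red_key 0.6 [200.6 456.1] 73 [ 0.6214 -0.3796  0.057 ]
red_key 0.52 [349.7 373.9] 98 [ 0.2106 -0.1997  0.057 ]
red_key 0.44 [291.3 461.8] 88 [ 0.3823 -0.4103  0.057 ]
rack 0.76 [218.3 221.2] 2891 [0.5009 0.2272 0.077 ]
scene [[-0.271, 0.629, -0.729, 1.228], [0.963, 0.175, -0.206, 0.148], [-0.002, -0.758, -0.653, 0.796], [0.0, 0.0, 0.
[... 278 characters left out ...]
171 0.2009 0.14  ]
pot_blue 0.87 [306.4 234.1] 1682 [ 0.6476 -0.1776  0.08  ]
pot_white 0.97 [324.  311.8] 1758 [ 0.6494 -0.0269  0.08  ]
pot_white 0.73 [253.1 277.8] 151 [ 0.4859 -0.1477  0.08  ]
pot_white 0.59 [303.8 234.3] 1634 [ 0.6415 -0.1798  0.08  ]
counter 0.98 [310.4 119.2] 5053 [ 0.6815 -0.411   0.035 ]
counter 0.87 [202.4 272.2] 2732 [ 0.2653 -0.241   0.035 ]
counter 0.66 [225.5 166.2] 3181 [ 0.4181 -0.4504  0.035 ]
red_key 0.67 [285.8 147.2] 150 [ 0.6246 -0.3768  0.057 ]
red_key 0.5 [187.  294.7] 97 [ 0.2169 -0.1971  0.057 ]
rack 0.85 [319.6 459.7] 5696 [0.5648 0.2282 0.077 ]
[0.15612443 0.527375   0.2242781 ] [3.14154030e+00 2.61174817e-05 2.85381455e+00] 0.09389082088096916 0.9
```

View pics/top0.png

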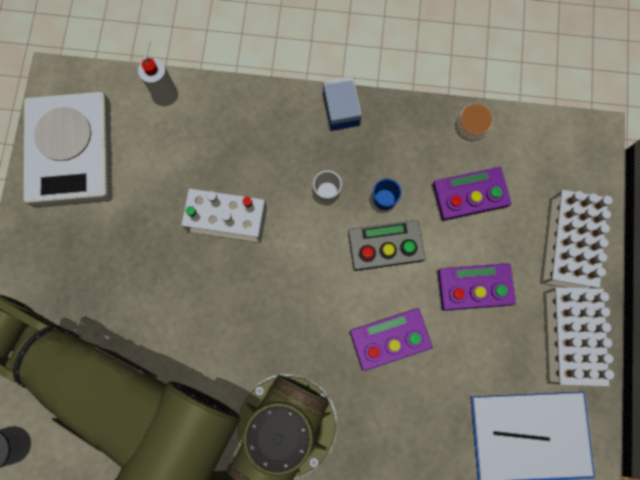

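View pics/scene0.png

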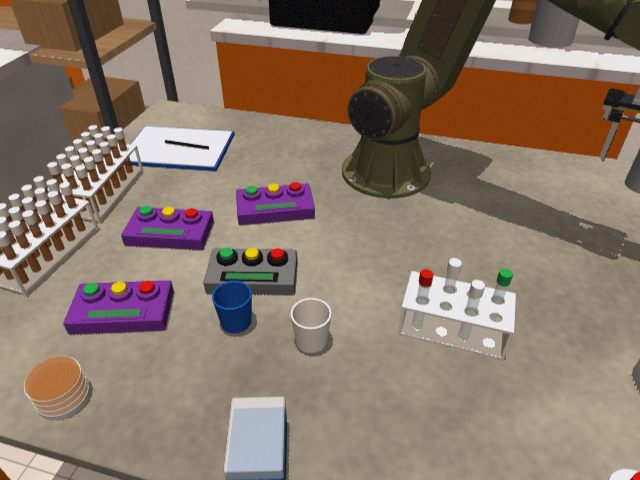

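The top picture shows these look-alikes:

- **Red cap:** the rack tube at row 201, col 248, or the red-capped bottle at (65,148). I choose the rack tube.
- **Red key:** the grey counter's key at (253,368), or the purple counters' keys at (201,456), (293,460) and (351,374). I choose the grey counter's key.
- **Pot:** blue at (195,387), or white at (186,327). I choose blue.

Next I measure the chosen ones by colour and check them in a crop.

Run:
```python
from h import *
def blob(hsv,kind,rc,r=22):
    h,s,v=[hsv[...,i].astype(int) for i in range(3)]
    m={'red':((h<8)|(h>172))&(s>150)&(v>90),'blue':(abs(h-110)<14)&(s>120)&(v>40),'green':(abs(h-65)<15)&(s>120)&(v>70)}[kind]
    w=np.zeros_like(m);w[rc[0]-r:rc[0]+r,rc[1]-r:rc[1]+r]=1
    return m&w
P={}
for n in("top","scene"):P[n]=ctrl.camera(n)
S={"red cap":('red',{"top":(201,248),"scene":(277,426)},.1385,12),"red key":('red',{"top":(253,368),"scene":(255,277)},.055,14),
"pot":('blue',{"top":(194,387),"scene":(308,234)},.08,32),"green cap":('green',{"top":(211,191),"scene":(277,505)},.1385,12)}
for k,(c,d,z,r) in S.items():
    for n in P:
        m=blob(cv2.cvtColor(P[n]["color"],cv2.COLOR_BGR2HSV),c,d[n],r);y,x=np.nonzero(m)
        rc=(y.mean(),x.mean());print(k,n,np.round(rc,1),len(y),(y.min(),y.max(),x.min(),x.max()),ray(P[n],rc,z))
        if k=="pot": # rim: top-most part spans
            print("  rim L/R",ray(P[n],(y[x<=x.min()+1].mean(),x.min()),.08),ray(P[n],(y[x>=x.max()-1].mean(),x.max()),.08), "topmost",ray(P[n],(y.min(),x[y==y.min()].mean()),.08))
a=P["top"]["color"][160:280,170:270];b=P["top"]["color"][160:280,330:430]
c=P["scene"]["color"][220:340,190:350];e=P["scene"]["color"][220:340,390:530]
cv2.imwrite("pics/crop.png",cv2.resize(np.hstack([a,b,c,e]),None,fx=1.58,fy=1.58,interpolation=cv2.INTER_CUBIC) if 0 else np.vstack([cv2.resize(np.hstack([a,b]),(500,300)),cv2.resize(np.hstack([c,e]),(500,200))]))
```

```text
red cap top [200.9 246.8] 55 (np.int64(197), np.int64(205), np.int64(243), np.int64(250)) [0.5386 0.1578 0.1385]
red cap scene [277.2 426. ] 181 (np.int64(269), np.int64(286), np.int64(420), np.int64(432)) [0.5361 0.1557 0.1385]
red key top [251.9 367.4] 112 (np.int64(246), np.int64(257), np.int64(362), np.int64(373)) [ 0.4585 -0.1595  0.055 ]
red key scene [253.7 276.9] 124 (np.int64(248), np.int64(259), np.int64(271), np.int64(283)) [ 0.4625 -0.1592  0.055 ]
pot top [193.2 386.3] 660 (np.int64(179), np.int64(209), np.int64(373), np.int64(400)) [ 0.6145 -0.1923  0.08  ]
  rim L/R [ 0.6098 -0.1579  0.08  ] [ 0.6217 -0.2277  0.08  ] topmost [ 0.6532 -0.1907  0.08  ]
pot scene [305.1 233. ] 1676 (np.int64(280), np.int64(332), np.int64(212), np.int64(251)) [ 0.6451 -0.1809  0.08  ]
  rim L/R [ 0.6352 -0.2279  0.08  ] [ 0.6335 -0.1496  0.08  ] topmost [ 0.5837 -0.2056  0.08  ]
green cap top [210.6 190.3] 55 (np.int64(207), np.int64(215), np.int64(186), np.int64(194)) [0.4984 0.2946 0.1385]
green cap scene [276.6 504.9] 178 (np.int64(269), np.int64(285), np.int64(499), np.int64(512)) [0.4963 0.2931 0.1385]
```

View pics/crop.png

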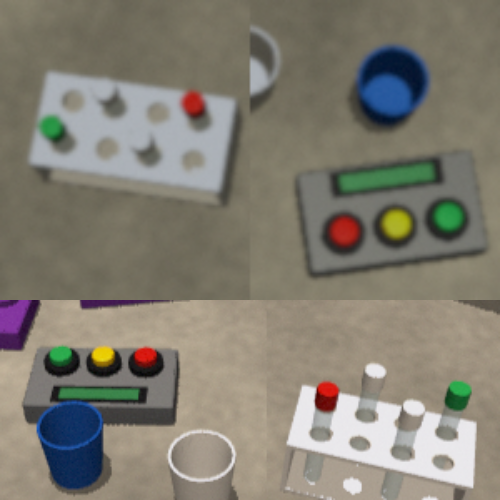

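The crop confirms the choices: the red cap is in the rack's end hole, next to the display-side row. The red key is the left one on the grey counter, and the blue pot stands beside it. I use red cap (0.5375, 0.157), pot (0.617, -0.192) and key (0.460, -0.159). First I rise to z 0.30, shut the fingers and go over the red cap.

>>> {"fn": "move_arm", "kwargs": {"increments": [[0,0,0,-0.53,0,0,0],[0,0,0,-0.53,0,0,0],[0,0,0,-0.53,0,0,0],[0,-0.59,-0.31,0,0,0,0],[0,-0.59,-0.31,0,0,0,0],[0,-0.59,-0.31,0,0,0,0],[0,-0.59,-0.31,0,0,0,0],[0,-0.59,-0.31,0,0,0,0],[0,-0.59,-0.31,0,0,0,0],[0,-0.59,-0.31,0,0,0,0],[0,-0.59,-0.31,0,0,0,0],[0,-0.59,-0.31,0,0,0,0],[0,-0.59,-0.31,0,0,0,0],[0,-0.59,-0.31,0,0,0,0],[0,-0.59,-0.31,0,0,0,0],[0,-0.59,-0.31,0,0,0,0],[0,-0.59,-0.31,0,0,0,0],[0,-0.59,-0.31,0,0,0,0],[0,-0.59,-0.31,0,0,0,0],[0,0,0,0,0,0,0]]}}

```text
time_s: 3.0
ee_pos: [0.5401, 0.1531, 0.303]
eef_rot: [-3.141, -0.001, 2.851]
force: [-0.0, 0.5, 0.0]
grip_width: 0.0001
grip_force: 0.0
```

>>> {"fn": "move_arm", "kwargs": {"increments": [[0,0.07,0.06,0,0,0,0],[0,0,0,0.4,0,0,0],[0,0,0,0.4,0,0,0],[0,0,0,0.4,0,0,0],[0,0,0,0.4,0,0,0],[0,0,0,0.3,0,0,0],[0,0,0,0.2,0,0,0],[0,0,0,0.1,0,0,0],[0,0,0,0,0,0,0]]}}

```text
time_s: 3.9
ee_pos: [0.5355, 0.1599, 0.1937]
eef_rot: [-3.142, -0.0, 2.854]
force: [0.6, 0.3, 0.2]
grip_width: 0.0007
grip_force: 0.0
```

Run:
```python
from h import *
a=ctrl.camera("top")["color"][140:260,170:330];b=ctrl.camera("scene")["color"][200:320,370:530]
cv2.imwrite("pics/c2.png",cv2.resize(np.hstack([a,b]),(800,300)))
print(ctrl.get_obs()["ee_pos"])
```

```text
[0.53594037 0.15972346 0.19449199]
```

View pics/c2.png

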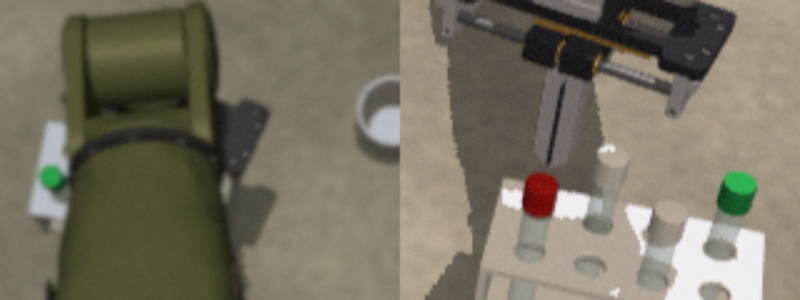

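The fingertips stand just above the red cap. In the crop the tip is at (160,549) and the cap top at (180,540), about 3 mm off to +y. I correct a little and hold.

>>> {"fn": "move_arm", "kwargs": {"increments": [[0,-0.02,-0.05,0,0,0,0],[0,0,0,0,0,0,0],[0,0,0,0,0,0,0],[0,0,0,0,0,0,0],[0,0,0,0,0,0,0],[0,0,0,0,0,0,0],[0,0,0,0,0,0,0],[0,0,0,0,0,0,0],[0,0,0,0,0,0,0],[0,0,0,0,0,0,0],[0,0,0,0,0,0,0],[0,0,0,0,0,0,0],[0,0,0,0,0,0,0],[0,0,0,0,0,0,0],[0,0,0,0,0,0,0],[0,0,0,0,0,0,0],[0,0,0,0,0,0,0],[0,0,0,0,0,0,0],[0,0,0,0,0,0,0],[0,0,0,0,0,0,0]]}}

```text
time_s: 6.0
ee_pos: [0.5361, 0.1568, 0.1938]
eef_rot: [3.142, 0.0, 2.854]
force: [0.4, -0.3, 0.3]
grip_width: 0.0004
grip_force: 0.0
```

>>> {"fn": "move_arm", "kwargs": {"increments": [[0,0,0,0,0,0,0],[0,0,0,0,0,0,0],[0,0,0,0,0,0,0],[0,0,0,0,0,0,0],[0,0,0,0,0,0,0],[0,0,0,0,0,0,0],[0,0,0,0,0,0,0],[0,0,0,-0.3,0,0,0],[0,0,0,-0.5,0,0,0],[0,0,0,-0.5,0,0,0],[0,0,0,-0.5,0,0,0],[0,0,0,-0.3,0,0,0],[0,0,0,0,0,0,0]]}}

```text
time_s: 7.3
ee_pos: [0.5365, 0.1569, 0.3008]
eef_rot: [3.14, 0.003, 2.854]
force: [-0.1, 0.1, 0.4]
grip_width: 0.0005
grip_force: 0.0
```

>>> {"fn": "move_arm", "kwargs": {"increments": [[0,-0.27,-0.48,0,0,0,0],[0,-0.27,-0.48,0,0,0,0],[0,-0.27,-0.48,0,0,0,0],[0,-0.27,-0.48,0,0,0,0],[0,-0.27,-0.48,0,0,0,0],[0,-0.27,-0.48,0,0,0,0],[0,-0.27,-0.48,0,0,0,0],[0,-0.27,-0.48,0,0,0,0],[0,-0.27,-0.48,0,0,0,0],[0,-0.27,-0.48,0,0,0,0],[0,-0.27,-0.48,0,0,0,0],[0,-0.27,-0.48,0,0,0,0],[0,-0.27,-0.48,0,0,0,0],[0,0,0,0,0,0,0],[0,0,0,0.5,0,0,0],[0,0,0,0.5,0,0,0],[0,0,0,0.5,0,0,0],[0,0,0,0,0,0,0]]}}

```text
time_s: 9.1
ee_pos: [0.6144, -0.1911, 0.2195]
eef_rot: [3.141, -0.007, 2.854]
force: [-0.5, -0.1, -1.0]
grip_width: 0.0004
grip_force: 0.0
```

>>> {"fn": "move_arm", "kwargs": {"increments": [[0,0,0,0.4,0,0,0],[0,0,0,0.5,0,0,0],[0,0,0,0.4,0,0,0],[0,0,0,0.3,0,0,0],[0,0,0,0.2,0,0,0],[0,0,0,0.1,0,0,0],[0,0,0,0,0,0,0],[0,0,0,0,0,0,0]]}}

```text
time_s: 9.9
ee_pos: [0.6161, -0.1923, 0.1296]
eef_rot: [-3.141, 0.001, 2.854]
force: [0.0, -0.5, 0.9]
grip_width: 0.0006
grip_force: 0.0
```

Run:
```python
from h import *
a=ctrl.camera("top")["color"][140:290,300:500];b=ctrl.camera("scene")["color"][200:350,140:340]
cv2.imwrite("pics/c3.png",cv2.resize(np.hstack([a,b]),(800,300)))
print(ctrl.get_obs()["ee_pos"])
```

```text
[ 0.61607688 -0.19232676  0.12963102]
```

View pics/c3.png

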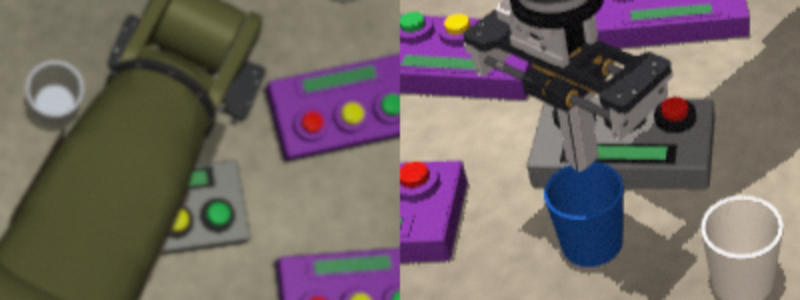

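The tip (crop 168,582) stands over the rim centre (192,584). I lower a little and hold.

>>> {"fn": "move_arm", "kwargs": {"increments": [[0,0,0,0.12,0,0,0],[0,0,0,0,0,0,0],[0,0,0,0,0,0,0],[0,0,0,0,0,0,0],[0,0,0,0,0,0,0],[0,0,0,0,0,0,0],[0,0,0,0,0,0,0],[0,0,0,0,0,0,0],[0,0,0,0,0,0,0],[0,0,0,0,0,0,0],[0,0,0,0,0,0,0],[0,0,0,0,0,0,0],[0,0,0,0,0,0,0],[0,0,0,0,0,0,0],[0,0,0,0,0,0,0],[0,0,0,0,0,0,0],[0,0,0,0,0,0,0],[0,0,0,0,0,0,0],[0,0,0,0,0,0,0],[0,0,0,0,0,0,0]]}}

```text
time_s: 12.0
ee_pos: [0.6158, -0.1922, 0.1228]
eef_rot: [-3.142, 0.0, 2.854]
force: [-0.5, 0.3, 0.7]
grip_width: 0.0005
grip_force: 0.0
```

>>> {"fn": "move_arm", "kwargs": {"increments": [[0,0,0,0,0,0,0],[0,0,0,0,0,0,0],[0,0,0,0,0,0,0],[0,0,0,0,0,0,0],[0,0,0,0,0,0,0],[0,0,0,0,0,0,0],[0,0,0,0,0,0,0],[0,0,0,-0.3,0,0,0],[0,0,0,-0.5,0,0,0],[0,0,0,-0.5,0,0,0],[0,0,0,-0.3,0,0,0],[0,0,0,0,0,0,0]]}}

```text
time_s: 13.2
ee_pos: [0.6165, -0.1924, 0.2056]
eef_rot: [-3.141, 0.004, 2.854]
force: [-0.3, 0.5, -0.6]
grip_width: 0.0005
grip_force: 0.0
```

>>> {"fn": "move_arm", "kwargs": {"increments": [[0,0.4,-0.03,0,0,0,0],[0,0.4,-0.03,0,0,0,0],[0,0.4,-0.03,0,0,0,0],[0,0.4,-0.03,0,0,0,0],[0,0.4,-0.03,0,0,0,0],[0,0.4,-0.03,0,0,0,0],[0,0.4,-0.03,0,0,0,0],[0,0.38,-0.03,0,0,0,0],[0,0,0,0,0,0,0],[0,0,0,0.4,0,0,0],[0,0,0,0.5,0,0,0],[0,0,0,0.5,0,0,0],[0,0,0,0.4,0,0,0],[0,0,0,0.2,0,0,0],[0,0,0,0,0,0,0],[0,0,0,0,0,0,0]]}}

```text
time_s: 14.8
ee_pos: [0.4604, -0.1587, 0.1033]
eef_rot: [-3.142, 0.001, 2.854]
force: [0.2, 0.2, 0.7]
grip_width: 0.0002
grip_force: 0.0
```

Run:
```python
from h import *
b=ctrl.camera("scene")["color"][190:310,180:340]
cv2.imwrite("pics/c4.png",cv2.resize(b,(640,480),interpolation=cv2.INTER_CUBIC))
print(ctrl.get_obs()["ee_pos"])
```

```text
[ 0.46045527 -0.15875767  0.10355303]
```

View pics/c4.png

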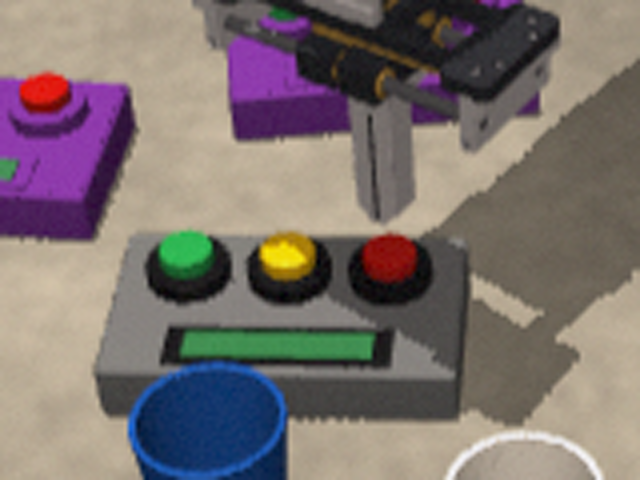

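The tip (crop 215,385) is over the red key (250,390). I press in small steps.

>>> {"fn": "move_arm", "kwargs": {"increments": [[0,0,0,0.2,0,0,0],[0,0,0,0.2,0,0,0],[0,0,0,0.1,0,0,0],[0,0,0,0.06,0,0,0],[0,0,0,0.04,0,0,0],[0,0,0,0.04,0,0,0],[0,0,0,0.04,0,0,0],[0,0,0,0,0,0,0],[0,0,0,0,0,0,0]]}}

```text
time_s: 15.75
ee_pos: [0.46, -0.1586, 0.0698]
eef_rot: [-3.142, 0.0, 2.854]
force: [-8.3, 3.2, 18.3]
grip_width: 0.0005
grip_force: 8.8
```

18 N of force is well above 5 N, so the key is fully down. I release and move up.

>>> {"fn": "move_arm", "kwargs": {"increments": [[0,0,0,0,0,0,0],[0,0,0,-0.2,0,0,0],[0,0,0,-0.4,0,0,0],[0,0,0,-0.5,0,0,0],[0,0,0,-0.5,0,0,0],[0,0,0,-0.5,0,0,0],[0,0,0,-0.3,0,0,0],[0,0,0,0,0,0,0],[0,0,0,0,0,0,0]]}}

```text
time_s: 16.65
ee_pos: [0.4598, -0.1585, 0.1883]
eef_rot: [-3.142, 0.0, 2.854]
force: [-0.2, 0.2, -0.1]
grip_width: 0.0006
grip_force: 0.0
```

Run:
```python
from h import *
print(ctrl.get_obs()["ee_pos"],ctrl.get_obs()["force"]);print(ctrl.hand_in())
```

```text
[ 0.4598308  -0.15853293  0.18826508] [-0.15585649  0.15028628 -0.12666021]
the job is handed in; nothing more can be done
None
```

I pointed at the red cap and then at the blue pot's mouth for over 2 s each, pressed the red key fully down (18 N) and let it go, and handed the job in at about 17 s; no verdict came back.

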